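# Proof-pull the new cup hook with a pull scale

## Robot

A 6-joint arm with a two-finger parallel gripper is mounted at the origin on a cart in front of the work surface, level with it; the furniture and walls round the work are solid. World frame = base frame: x ahead of the robot, y to its left, z up, the work surface at z = 0. Lengths are in mm, angles in rad, forces in N, time in s.
With the tool pointing down it reaches from about 300 to 775 mm from the base axis. Payload 14.6 kg.
Tool frame: the origin (TCP) lies midway between the tips of the shut fingers; the grasp point (between the pads) lies 19 mm behind it (manip.tcp_to_grasp is the distance from the TCP to the grasp point, in mm); z points along the fingers, x is the direction in which the jaws open and shut, and the axes are right-handed (so a half turn about z gives the same grasp; the last joint's range is limited). The gripper opens to 94 mm and grips with 3 to 60 N. Pads are 16 mm wide; open, the fingers measure 119 mm over their backs; the gripper's body (75 mm by 177 mm) begins 78 mm behind the grasp point.
Start: joints at [1.13, 0.3, 1.521, -0, 1.321, -0.067], TCP at [200.832, 512.011, 205.446] pointing down, gripper open.
Joint ranges: [-3.03, 3.03], [-0.79, 2.21], [0.23, 2.52], [-1.04, 4.18], [0, 3.07], [-2.55, 2.55]. Speed limits (rad/s): [2.22, 2.22, 2.57, 3.14, 3.14, 3.14].

## Interface

Orientations are given as [roll, pitch, yaw] about the fixed x, y, z axes, in that order (R = Rz(yaw) Ry(pitch) Rx(roll)).
In Python, from cell import manip gives the robot as it stands.
- The arm moves only by the tool arm_command, never from a script. Its argument "steps" is a list of rows, each a list of 3 entries, a list of its own where there are three numbers: the opening, from 0 (shut) to 1 (fully open), then the shift along the tool's x, y, z in cm, then the turn about the tool's z in rad. A call has 1 to 5 rows; each row shifts and turns the commanded pose from where the row before left it, along the tool's axes as they then stand; what a row does not reach is not made up. A row lasts 1/12 s, in which the tool goes at most 41.7 mm and 7.16 degrees, less where a joint would pass 70% of its speed; a pose out of reach is approached as far as the arm can. A call with a gripper value outside its range is refused whole. The fingers move at their own pace and stop on an object; "force" is the grip in N (left out, the last holds). Time passes only in rows, so rows that do not move let the fingers close. It gives the time, the measured TCP pose, the force and the opening at its end, in the units of the state.
- manip.read_state(): the state, without advancing time (a new reading comes with each control period).
- manip.camera(name): name is "scene" or "top" or "wrist"; returns (picture, depth): 400x640x3 uint8, red, green, blue; 400x640 float32, mm along the optical axis (not along the pixel's ray), 0 where there is no reading.
- manip.calibration(name): a dict with "fx", "fy", "cx", "cy" (pixels), "R" (3x3) and "t" (3): a world point X has camera coordinates R X + t; the wrist camera has in their place "tool_from_camera" (4x4, takes a point from camera to tool coordinates, whose origin is the TCP and whose axes are the tool frame's). Camera axes: x right, y down, z forward; pixel columns grow to the right and rows downward; lengths in mm; the calibration is good to about 2 mm. The wrist camera is an equidistant fisheye: a pixel r from the principal point sees the ray r / f radians off the axis. A picture is of the moment at which its call begins: read the wrist's pose just before it. calibration takes no time and is no camera call.
- manip.sign_off(): hands the job in, once; it reports no verdict.
The state is a dict: "clock": time; "joints": joint angles; "qd": joint speeds; "effort": joint torques, N m; "eef_pos": TCP position; "eef_rot": TCP orientation; "wrist_force": force on the tool from outside, world axes, zero at the start; "moment": the same for the moment, N m; "finger_gap": finger opening in mm.
Only numpy, scipy, OpenCV 4.12 (cv2) and the standard library are available. Lean on these libraries where they do the work, as an engineer would, in place of code of your own. Each camera call takes 0.05 s, during which the arm holds its last target.

## Task

The plain steel hook between the two black ones was stuck onto the cup rack this morning and has to prove that it bears 1 kg before a mug goes on it. Pick up the yellow pull scale, drop its eye over the upturned tip of that hook so it sits down on the hook's arm, then draw the scale level and straight out from the board until the red 1 kg line on its sprung bar stands at the mouth of the case, never running the bar out to the end of its scale. Keep that pull steady and finish while still holding it there; leave the loose mug, the roll of tape and the marker where they are.

Things in the scene. Friction and masses are not known exactly. Their poses are not given: they have to be found in the camera images.
- pull_scale: Yellow hand pull scale lying on the counter, about 0.16 kg. Case x -48 to 48 mm, 28 wide (y), 26 tall; grip it across y, best at x = -28. Black butt 46 mm wide at x -58 to -48 keeps it from slipping through the fingers, wire loop behind to -70; black collar 31 mm wide in front, mouth at x = 51. Origin: centre of the underside; x points to the eye, z up. The sprung bar slides along x.
- scale_eye (a point): Centre of the steel eye on the end of the sprung bar: a flat ring in the scale's x-y plane, 34 mm outside, 24 mm inside, 5 mm thick. Spring at rest, it lies at x = 83, y = 0, z = 13 mm in the frame of pull_scale and moves along +x with joint draw_bar. Axes as pull_scale.
- draw_bar (a joint): How far the sprung bar (12 x 5 mm) is drawn out of the case, m: 0 at rest, stop at 0.060. It springs back with 245 N/m: 9.8 N (1 kg) at 0.040. A black line every 4 mm (100 g), the last at 0.056; the broad red 1 kg line, hidden in the case at rest, stands at the mouth at 0.040.
- new_hook: New plain steel hook on a square plate (47 mm, white edge), fixed to the rack's board between the black hooks, within 60 mm of the board's middle, 135 mm above the counter. Origin: on the board's face, middle of the plate. x points into the board (out is -x), z up. A 7 mm round arm runs 45 mm out along -x at z = 0, then turns up as a 7 mm post with a 9 mm ball end, top at z = 28 mm.
- hook_seat (a point): On the axis of the new hook's upturned post, 45 mm out from the board, 6 mm above the arm's centre line: where the middle of the eye's ring stands when it rests on the arm. The post's top is 22 mm higher. Axes as new_hook. Under pull the eye's centre stands about 8 mm further out than this.
- cup_rack: Wooden cup rack, fixed: board 340 mm wide, 18 thick, 185 high, front face at x = 45 mm; foot x -30 to 85 mm, 340 wide, 14 thick. Origin: on the counter below the new hook's post line, middle of the width; x points from the hooks into the board, y along it. Two old black hooks (58 mm out) at y = -135 and 135 mm; a white mug (fixed, y 85 to 176, front x = -44) hangs from the one at 135.
- mug: Loose blue-grey mug, 80 mm across, 90 mm high, standing left of the work, handle towards its -y; leave alone. Origin: on the underside, middle of its length with the handle.
- tape: Loose roll of masking tape lying flat, 96 mm across, 25 mm high, front right; leave alone. Origin: centre of the underside.
- marker: Loose black and white marker pen lying flat, 135 mm long along y, 17 mm thick, front left; leave alone. Origin: centre of the underside.

How it is judged (in metres and radians):
On the way, in this order (a step that is already met when the one before it is completed fails the run):
1. the eye is down over the new hook's upturned tip, the spring not yet drawn (horizontal distance between scale_eye and hook_seat below 0.013 m and z of scale_eye in the frame of hook_seat between -0.006 and 0.011 m and value of joint draw_bar below 0.02 m), for 0.1 s.
2. the bar is drawn to the red line and kept there for a second (value of joint draw_bar between 0.034 and 0.046 m and contact force between pull_scale and new_hook above 6 N), for 1 s.
At the end, for the whole second after the job is handed in: The fingers still hold the case, clear of counter and rack; the eye sits over the new hook's post (axis within 13 mm, down near the arm), pulling it with more than 6 N; the bar is drawn 34 to 46 mm; the scale is level (20 degrees) and straight out from the board (15 degrees) (all of step 2 and horizontal distance between scale_eye and hook_seat below 0.013 m and z of scale_eye in the frame of hook_seat between -0.006 and 0.013 m and contact force between pull_scale and the fingers above 2 N and contact force between pull_scale and cup_rack below 0.5 N and height (world z) of pull_scale above 0.08 m and angle between the x axis of pull_scale and the x axis of new_hook, either way round below 0.26 rad and angle between pull_scale's own z axis and vertical below 0.35 rad); the arm keeps its last pose, push and grip.
It fails at once if the bar is run out to the end of its scale (last line, 56 mm) (value of joint draw_bar above 0.056 m).
It fails at once if the loose mug, tape or marker is moved more than 30 mm (distance of any of mug, tape, marker from where it was at the start of the episode above 0.03 m).
It also fails if it takes over 51 s, if anything falls off the work surface, if the arm or the gripper's body presses on something with over 40 N, if the wrist force passes 120 N, or if a joint passes its speed limit or range.

## Working session

There is one attempt and no reset: what is moved stays moved. The work goes in short steps, Python scripts to look and compute and a tool call to move; the robot and the scene stay as the last step left them, time stands still between calls to the robot, and variables do not carry over. Pictures are saved under pics/ and viewed, and the job is handed in when it is done.

Besides the shell and the picture viewer there is one more tool, called after "Emit:" as name([rows], argument=value, ...), one row to a line, values as JSON. arm_command: Moves the arm, as the interface text tells. Its arguments: {"type":"object","properties":{"steps":{"type":"array","items":{"type":"array"}},"force":{"type":"number"}},"required":["steps"]}

```bash
mkdir -p pics; ls; cat > h.py <<'E'
import numpy as np, cv2
from cell import manip
def snap(n,f):
    p,d=manip.camera(n); cv2.imwrite(f'pics/{f}.png',cv2.cvtColor(p,cv2.COLOR_RGB2BGR)); np.save(f'pics/{f}.npy',d); return p,d
def w(n,u,v,z):
    c=manip.calibration(n); pc=np.array([(u-c['cx'])/c['fx']*z,(v-c['cy'])/c['fy']*z,z])
    return np.array(c['R']).T@(pc-np.array(c['t']))
def proj(n,X):
    c=manip.calibration(n); p=np.array(c['R'])@X+np.array(c['t']); return p[0]/p[2]*c['fx']+c['cx'],p[1]/p[2]*c['fy']+c['cy']
E
python3 - <<'E'
from h import *
print(manip.read_state())
for n in('scene','top'): snap(n,n+'0'); print(manip.calibration(n))
E
```

```text
pics
{'clock': 0.0, 'joints': array([ 1.13038202e+00,  3.00425688e-01,  1.52156398e+00,  9.30856830e-07,
        1.32069117e+00, -6.65815028e-02]), 'qd': array([-1.25661022e-05, -5.60589311e-05,  4.65203784e-04,  1.15805578e-03,
        7.26986817e-04, -1.30340659e-03]), 'effort': array([ 4.48531136e-03, -5.31849360e+01, -3.52722681e+01,  7.09970389e-02,
        2.46166351e-02, -9.72675525e-05]), 'eef_pos': array([200.7374128 , 511.78748528, 204.91847392]), 'eef_rot': array([-3.14151935e+00,  1.08571353e-03,  1.19696333e+00]), 'wrist_force': array([-0.23337601, -0.09274529, -0.12880764]), 'moment': array([ 0.02676847, -0.02326389, -0.05315136]), 'finger_gap': 93.98092827389253}
{'fx': 518.835247080635, 'fy': 518.835247080635, 'cx': 323.6144378706008, 'cy': 198.62154202289346, 'R': array([[ 0.64591764, -0.76334131,  0.01002255],
       [-0.57277642, -0.49326304, -0.65468981],
       [ 0.50469554,  0.41713502, -0.7558312 ]]), 't': array([-364.98661537,  351.38609579, 1156.23385037])}
{'fx': 455.37407075907305, 'fy': 455.37407075907305, 'cx': 322.94701397542553, 'cy': 202.81480349451337, 'R': array([[-0.01450409, -0.99985742, -0.0086465 ],
       [-0.98800908,  0.01566051, -0.15359949],
       [ 0.153713  ,  0.006315  , -0.98809536]]), 't': array([ -28.09533889,  560.55038978, 1094.67262396])}
```

View pics/scene0.png

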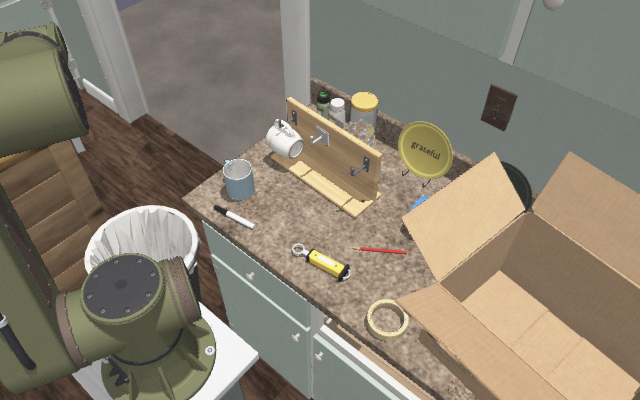

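View pics/top0.png

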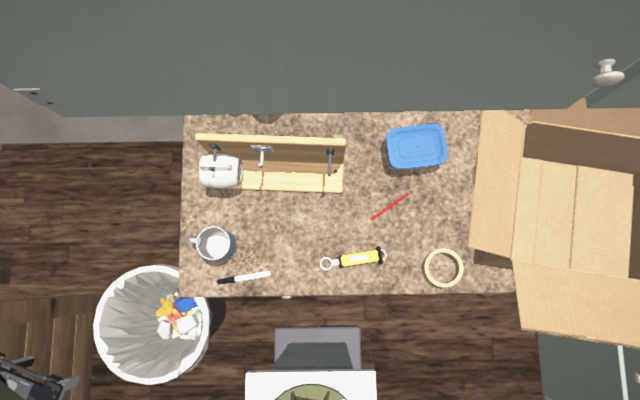

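```bash
python3 - <<'E'
from h import *
import cv2
for n,(x0,y0,x1,y1),nm in (('top',(300,230,400,290),'a'),('top',(190,120,350,200),'b'),('scene',(260,90,390,220),'c'),('scene',(280,235,360,285),'d')):
    im=cv2.imread(f'pics/{n}0.png')[y0:y1,x0:x1]; s=min(800//(x1-x0),600//(y1-y0)); cv2.imwrite(f'pics/crop_{nm}.png',cv2.resize(im,None,fx=s,fy=s,interpolation=cv2.INTER_NEAREST)); print(nm,s)
im=cv2.imread('pics/top0.png'); d=np.load('pics/top0.npy')
hsv=cv2.cvtColor(im,cv2.COLOR_BGR2HSV)
m=cv2.inRange(hsv,(22,150,120),(35,255,255)); m[:, :330]=0; m[:,390:]=0; m[:240]=0; m[280:]=0
v,u=np.nonzero(m); print(len(u),u.mean(),v.mean())
P=np.array([w('top',a,b,d[b,a]) for a,b in zip(u,v)]); print(np.median(P,0),np.percentile(P,[2,98],0))
top=P[P[:,2]>np.median(P[:,2])-4]
r=cv2.minAreaRect(top[:,:2].astype(np.float32)); print(r)
for u,v in [(326,264),(262,148),(262,155),(262,163),(330,150),(215,150)]:
  print(u,v,w('top',u,v,d[v,u]))
E
```

```text
a 8
b 5
c 4
d 10
5 377.4 255.4
[ 424.23882492 -171.59434695   22.80148513] [[ 417.04461889 -171.83417947   19.07579205]
 [ 441.66496413 -167.96867857   26.33744013]]
((429.4686584472656, -170.40443420410156), (25.34956169128418, 1.221942663192749), 8.888070106506348)
326 264 [409.26260915 -41.80027349   1.94479636]
262 148 [673.77163222 101.53238328 149.56003692]
262 155 [660.93740518 103.45626838 135.36572315]
262 163 [642.13017316 103.5460942  133.9187195 ]
330 150 [664.62510984 -55.23698899 155.85179306]
215 150 [674.8809394  213.71655391 135.19152685]
```

```bash
python3 - <<'E'
import cv2,numpy as np
a=cv2.imread('pics/crop_a.png');b=cv2.imread('pics/crop_b.png');print(a.shape,b.shape)
E
```

```text
(480, 800, 3) (400, 800, 3)
```

View pics/crop_a.png

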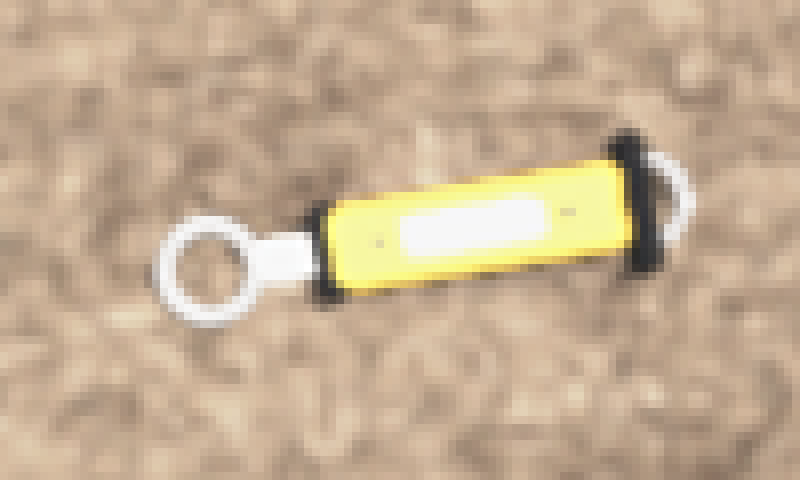

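View pics/crop_b.png

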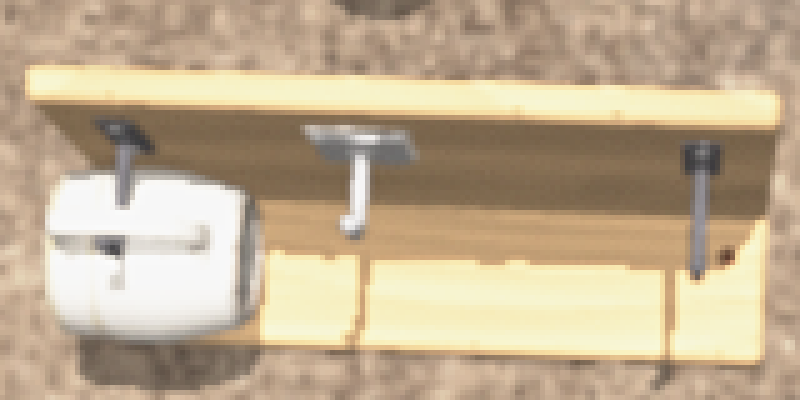

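View pics/crop_c.png

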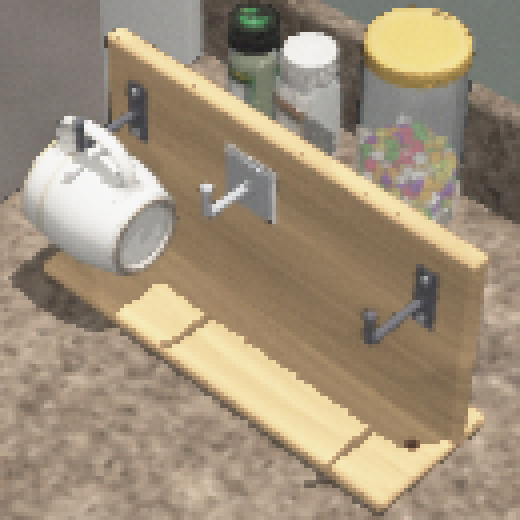

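```bash
cat >> h.py <<'E'
def rayz(n,u,v,z):
    a=w(n,u,v,100.);b=w(n,u,v,1000.); return a+(b-a)*(z-a[2])/(b[2]-a[2])
def tri(uv1,uv2):
    A=[];B=[]
    for n,(u,v) in (('top',uv1),('scene',uv2)):
        a=w(n,u,v,0.);d=w(n,u,v,1.)-a;d/=np.linalg.norm(d);M=np.eye(3)-np.outer(d,d);A.append(M);B.append(M@a)
    return np.linalg.lstsq(np.vstack(A),np.hstack(B),rcond=None)[0]
E
python3 - <<'E'
from h import *
t=lambda x,y,s,ox,oy:(x/s+ox-.5,y/s+oy-.5)
A=lambda x,y:t(x,y,8,300,230)
B=lambda x,y:t(x,y,5,190,120)
C=lambda x,y:t(x,y,4,260,90)
e=rayz('top',*A(210,271),13);k=rayz('top',*A(645,203),13);print('eye',e,'butt',k,np.linalg.norm(e-k),np.degrees(np.arctan2(*(e-k)[1::-1])))
for p in [(330,203),(625,163),(635,247),(347,292)]: print('case26',rayz('top',*A(*p),26))
l=rayz('top',*B(28,100),185);r=rayz('top',*B(778,129),185);print('board',l,r,np.linalg.norm(l-r),np.degrees(np.arctan2(*(l-r)[::-1][1:][::1])))
print('ang',np.degrees(np.arctan2((l-r)[0],(l-r)[1])))
print('ball',rayz('top',*B(350,227),159),tri(B(350,227),C(207,190)))
print('arm foot',rayz('top',*B(360,152),135))
E
```

```text
eye [410.60040524 -41.21492092  13.        ] butt [ 429.8095558  -178.45840865   13.        ] 138.58126276482048 97.96758863329485
case26 [430.7626141  -78.94056147  26.        ]
case26 [ 441.79500647 -171.13226603   26.        ]
case26 [ 415.76573488 -173.37971111   26.        ]
case26 [403.22889135 -83.65042497  26.        ]
board [685.8795257 246.4386996 185.       ] [666.78721051 -88.6983827  185.        ] 335.6804737156182 86.73945965227303
ang 3.2605403477269737
ball [631.55609368 105.63407086 159.        ] [632.81439812 104.86760374 157.85052699]
arm foot [673.3339386  104.75416948 135.        ]
```

```bash
python3 - <<'E'
from h import *
d=np.load('pics/top0.npy');t=[]
P=[]
for v in range(125,190):
  for u in range(190,350):
    if d[v,u]>0:P.append(w('top',u,v,d[v,u]))
P=np.array(P)
for lo,hi in((40,60),(60,75)):
  s=P[(P[:,2]>lo)&(P[:,2]<hi)&(P[:,1]<90)&(P[:,1]>-60)&(P[:,0]>600)]
  c=np.polyfit(s[:,1],s[:,0],1);res=s[:,0]-np.polyval(c,s[:,1]);k=abs(res)<8;c=np.polyfit(s[k,1],s[k,0],1);print(len(s),c,np.degrees(np.arctan(c[0])),res.std())
f=P[(P[:,2]>175)]; print(f.min(0),f.max(0))
d=np.load('pics/scene0.npy')
Q=[]
for v in range(100,200):
  for u in range(280,385):
    if d[v,u]>0:Q.append(w('scene',u,v,d[v,u]))
Q=np.array(Q);s=Q[(Q[:,2]>40)&(Q[:,2]<180)&(Q[:,0]>600)&(Q[:,0]<720)&(Q[:,1]<60)&(Q[:,1]>-80)]
for i in range(5):
  c=np.polyfit(s[:,1],s[:,0],1);r=s[:,0]-np.polyval(c,s[:,1]);s=s[abs(r)<max(3,2*r.std())]
print(len(s),c,np.degrees(np.arctan(c[0])),r.std())
E
```

```text
Traceback (most recent call last):
  File "h.py", line 6, in w
    c=manip.calibration(n); pc=np.array([(u-c['cx'])/c['fx']*z,(v-c['cy'])/c['fy']*z,z])
ValueError: time passes only in moves, steps and waits
```

```bash
cat >> h.py <<'E'
def plan(tx,ty,tz,tyaw,n,g=1,pos=None,yaw=None):
    s=manip.read_state(); p=np.array(s['eef_pos'] if pos is None else pos,float); y=s['eef_rot'][2] if yaw is None else yaw
    dz=(np.array([tx,ty,tz])-p)/n/10; dy=(tyaw-y)/n
    for i in range(n):
        c,si=np.cos(y),np.sin(y); X=np.array([c,si,0]);Y=np.array([si,-c,0])
        print([g,[round(float(dz@X),2),round(float(dz@Y),2),round(float(-dz[2]),2)],round(float(-dy),3)],end=',\n' if i%5==4 else ', '); y+=dy
E
python3 -c "
from h import *
plan(426.5,-152,110,0.136,22)"
```

```text
[1, [-2.43, 2.06, 0.43], 0.048], [1, [-2.33, 2.17, 0.43], 0.048], [1, [-2.22, 2.28, 0.43], 0.048], [1, [-2.11, 2.39, 0.43], 0.048], [1, [-1.99, 2.49, 0.43], 0.048],
[1, [-1.87, 2.58, 0.43], 0.048], [1, [-1.75, 2.67, 0.43], 0.048], [1, [-1.62, 2.75, 0.43], 0.048], [1, [-1.48, 2.82, 0.43], 0.048], [1, [-1.34, 2.89, 0.43], 0.048],
[1, [-1.2, 2.95, 0.43], 0.048], [1, [-1.06, 3.01, 0.43], 0.048], [1, [-0.91, 3.05, 0.43], 0.048], [1, [-0.76, 3.09, 0.43], 0.048], [1, [-0.61, 3.13, 0.43], 0.048],
[1, [-0.46, 3.15, 0.43], 0.048], [1, [-0.31, 3.17, 0.43], 0.048], [1, [-0.16, 3.18, 0.43], 0.048], [1, [-0.0, 3.19, 0.43], 0.048], [1, [0.15, 3.18, 0.43], 0.048],
[1, [0.3, 3.17, 0.43], 0.048], [1, [0.46, 3.15, 0.43], 0.048],
```

Emit:
arm_command([
  [1,[-2.4,2.1,0.4],0.05],
  [1,[-2.3,2.2,0.4],0.05],
  [1,[-2.2,2.3,0.4],0.05],
  [1,[-2.1,2.4,0.4],0.05],
  [1,[-2.0,2.5,0.4],0.05],
])

```text
clock: 0.52
eef_pos: [253.1, 359.8, 185.0]
eef_rot: [3.142, 0.0, 0.945]
wrist_force: [0.8, -0.1, -0.0]
finger_gap: 93.8
```

Emit:
arm_command([
  [1,[-1.9,2.6,0.4],0.05],
  [1,[-1.7,2.7,0.4],0.05],
  [1,[-1.6,2.8,0.4],0.05],
  [1,[-1.5,2.8,0.4],0.05],
  [1,[-1.3,2.9,0.4],0.05],
])

```text
clock: 0.93
eef_pos: [303.6, 208.2, 165.2]
eef_rot: [-3.142, 0.0, 0.695]
wrist_force: [-0.1, 1.0, -0.2]
finger_gap: 93.9
```

Emit:
arm_command([
  [1,[-1.2,3.0,0.4],0.05],
  [1,[-1.1,3.0,0.4],0.05],
  [1,[-0.9,3.1,0.4],0.05],
  [1,[-0.8,3.1,0.4],0.05],
  [1,[-0.6,3.1,0.4],0.05],
])

```text
clock: 1.35
eef_pos: [351.8, 55.3, 145.3]
eef_rot: [3.142, -0.0, 0.445]
wrist_force: [0.1, -0.7, 0.4]
finger_gap: 94.2
```

Emit:
arm_command([
  [1,[-0.5,3.2,0.4],0.05],
  [1,[-0.3,3.2,0.4],0.05],
  [1,[-0.2,3.2,0.4],0.05],
  [1,[0,3.2,0.4],0.05],
  [1,[0.1,3.2,0.4],0.05],
])

```text
clock: 1.77
eef_pos: [397.9, -98.6, 125.2]
eef_rot: [-3.142, 0.0, 0.194]
wrist_force: [0.1, 0.5, 0.1]
finger_gap: 94.0
```

```bash
python3 -c "
from h import *
plan(426.5,-152,110,0.136,4)
s=manip.read_state();print(s['eef_pos'],s['eef_rot'],s['clock'])
snap('wrist','w1');print(manip.calibration('wrist'))"
```

```text
[1, [0.44, 1.45, 0.38], 0.015], [1, [0.46, 1.44, 0.38], 0.015], [1, [0.48, 1.43, 0.38], 0.015], [1, [0.51, 1.43, 0.38], 0.015], [397.93872502 -98.57325974 125.16903505] [-3.14156528e+00  4.41744758e-05  1.94304252e-01] 1.7667
{'fx': 309.70691628693146, 'fy': 309.70691628693146, 'cx': 318.62396784719994, 'cy': 205.83198273737565, 'tool_from_camera': array([[ 9.99999018e-01, -1.39241811e-03,  1.58186061e-04,
         7.55629513e-01],
       [ 1.30805243e-03,  9.67943414e-01,  2.51164959e-01,
        -7.31030549e+01],
       [-5.02841793e-04, -2.51164505e-01,  9.67944285e-01,
        -1.79606543e+02],
       [ 0.00000000e+00,  0.00000000e+00,  0.00000000e+00,
         1.00000000e+00]])}
```

View pics/w1.png

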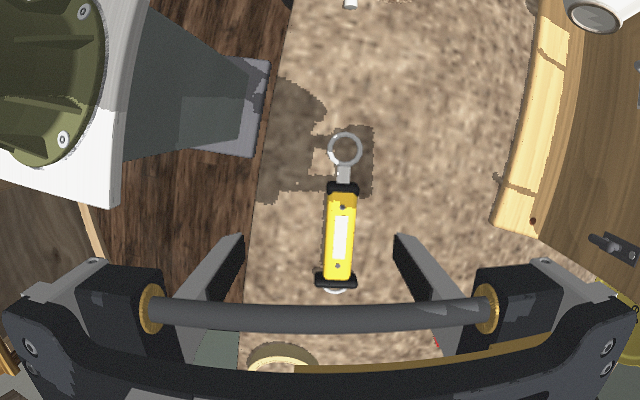

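```bash
cat >> h.py <<'E'
from scipy.spatial.transform import Rotation as Ro
def wray(u,v,z,pos,rot):
    c=manip.calibration('wrist'); x=(u-c['cx'])/c['fx'];y=(v-c['cy'])/c['fy'];r=np.hypot(x,y)
    d=np.array([x/r*np.sin(r),y/r*np.sin(r),np.cos(r)]); T=c['tool_from_camera']; R=Ro.from_euler('xyz',rot).as_matrix()
    o=R@T[:3,3]+pos; d=R@T[:3,:3]@d; return o+d*(z-o[2])/d[2]
E
python3 -c "
from h import *
s=manip.read_state()
f=lambda u,v,z:wray(u,v,z,s['eef_pos'],s['eef_rot']).round(1)
print('eye',f(345.5,149,13)); print('collar top',f(343,186,28),'butt top',f(336,277,28))
print('case corners',f(330,193,26),f(356,194,26),f(323,277,26),f(351,279,26))"
```

```text
eye [414.8 -45.6  13. ]
collar top [417.8 -78.2  28. ] butt top [ 430.3 -169.7   28. ]
case corners [407.6 -87.2  26. ] [431.4 -83.6  26. ] [ 417.7 -173.1   26. ] [ 446.1 -170.3   26. ]
```

```bash
python3 -c "
from h import *
plan(428.5,-153.5,60,0.14,4)
print(); plan(428.5,-153.5,4,0.14,4,pos=[428.5,-153.5,60],yaw=.14)"
```

```text
[1, [0.48, 1.4, 1.62], 0.012], [1, [0.5, 1.39, 1.62], 0.012], [1, [0.52, 1.39, 1.62], 0.012], [1, [0.53, 1.38, 1.62], 0.012], 
[1, [0.0, 0.0, 1.4], -0.0], [1, [0.0, 0.0, 1.4], -0.0], [1, [0.0, 0.0, 1.4], -0.0], [1, [0.0, 0.0, 1.4], -0.0],
```

Emit:
arm_command([
  [1,[0.5,1.4,1.6],0.014],
  [1,[0.5,1.4,1.6],0.014],
  [1,[0.5,1.4,1.6],0.013],
  [1,[0.5,1.4,1.6],0.013],
  [1,[0,0,0],0],
])

```text
clock: 2.23
eef_pos: [426.8, -149.4, 58.9]
eef_rot: [-3.14, 0.003, 0.141]
wrist_force: [0.3, 0.9, 0.2]
finger_gap: 93.7
```

```bash
python3 -c "
from h import *
s=manip.read_state();print(s['eef_pos'],s['eef_rot'])
plan(428.5,-153.5,4.5,0.14,4)
snap('wrist','w2')"
```

```text
[ 426.80528841 -149.39390846   58.89121892] [-3.1397668   0.00324303  0.14121243]
[1, [0.03, 0.11, 1.36], 0.0], [1, [0.03, 0.11, 1.36], 0.0], [1, [0.03, 0.11, 1.36], 0.0], [1, [0.03, 0.11, 1.36], 0.0],
```

View pics/w2.png

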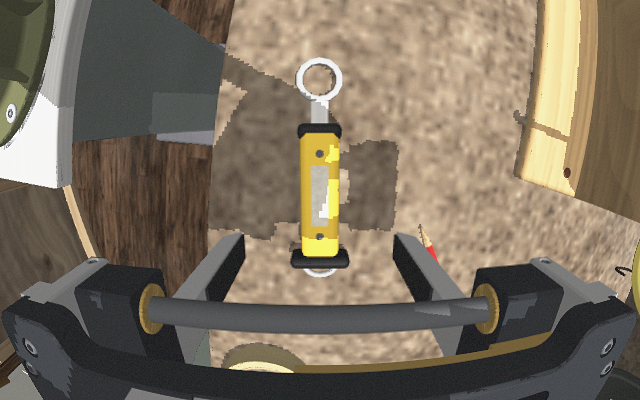

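```bash
python3 -c "
from h import *
s=manip.read_state()
f=lambda u,v,z:wray(u,v,z,s['eef_pos'],s['eef_rot']).round(1)
print('eye',f(319,79,13)); print('collar top',f(319.5,130,28),'butt top front edge',f(320,251,28))"
```

```text
eye [412.3 -40.7  13. ]
collar top [417.9 -77.9  28. ] butt top front edge [ 430.6 -164.5   28. ]
```

Emit:
arm_command([
  [1,[0.05,0,1.4],0],
  [1,[0.05,0,1.4],0],
  [1,[0,0,1.4],0],
  [1,[0,0,1.2],0],
  [1,[0,0,0],0],
])

```text
clock: 2.7
eef_pos: [427.4, -147.3, 6.7]
eef_rot: [-3.14, 0.002, 0.144]
wrist_force: [-0.2, 0.7, -0.3]
finger_gap: 94.0
```

Emit:
arm_command([
  [0,[0,0,0],0],
  [0,[0,0,0],0],
  [0,[0,0,0],0],
  [0,[0,0,0],0],
  [0,[0,0,0],0],
], force=45)

```text
clock: 3.12
eef_pos: [428.6, -148.4, 8.0]
eef_rot: [3.141, -0.001, 0.143]
wrist_force: [-0.4, -0.2, 0.3]
finger_gap: 63.8
```

Emit:
arm_command([
  [0,[0,0,0],0],
  [0,[0,0,0],0],
  [0,[0,0,0],0],
  [0,[0,0,0],0],
  [0,[0,0,0],0],
])

```text
clock: 3.53
eef_pos: [428.4, -148.4, 7.4]
eef_rot: [-3.142, 0.0, 0.143]
wrist_force: [-0.8, 0.8, -0.2]
finger_gap: 31.0
```

Emit:
arm_command([
  [0,[0,0,0],0],
  [0,[0,0,0],0],
  [0,[0,0,0],0],
  [0,[0,0,-0.5],0],
  [0,[0,0,-1],0],
])

```text
clock: 3.95
eef_pos: [427.7, -148.1, 22.1]
eef_rot: [-3.141, 0.002, 0.143]
wrist_force: [0.3, 0.2, -1.6]
finger_gap: 27.9
```

Emit:
arm_command([
  [0,[0,0,-2],0],
  [0,[0,0,-3],0],
  [0,[0,0,-3],0],
  [0,[0,0,-3],0],
  [0,[0,0,-3],0],
])

```text
clock: 4.37
eef_pos: [428.0, -148.2, 164.9]
eef_rot: [3.141, -0.001, 0.143]
wrist_force: [0.5, -0.2, -1.0]
finger_gap: 27.7
```

```bash
python3 -c "
from h import *
s=manip.read_state();print(s['eef_pos'],s['eef_rot'],s['finger_gap'])
snap('wrist','w3')"
```

```text
[ 428.03546689 -148.18489313  164.85632714] [ 3.14125050e+00 -5.24771378e-04  1.43091409e-01] 27.68012608818448
```

View pics/w3.png

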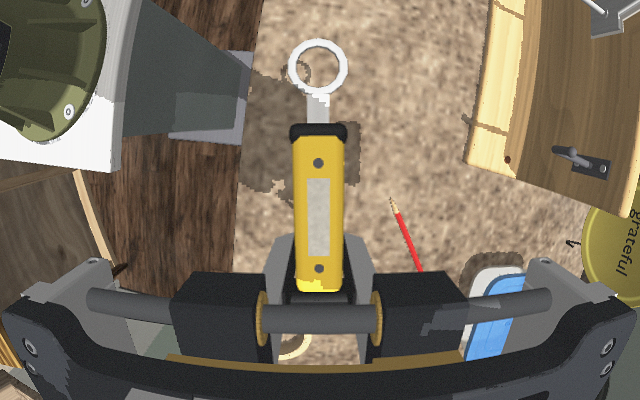

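```bash
python3 -c "
from h import *
s=manip.read_state();p=s['eef_pos']
e=wray(318,66.5,p[2]+5.6,p,s['eef_rot']);R=Ro.from_euler('xyz',s['eef_rot']).as_matrix()
print(e,R.T@(e-p))
a=-0.057;ty=-np.pi/2+a
d=np.array([np.cos(a),np.sin(a)])
P=np.array([632.2,105.3])
L=abs((R.T@(e-p))[1]);print(L)
q=P-d*(L+25);print(q,ty)
plan(*q,195,ty,18,g=0)"
```

```text
[415.26861104 -42.4564108  176.00503151] [   0.52951019 -107.59408327   -6.06789003]
107.59408326889414
[499.82125751 112.85377083] -1.6277963267948965
[0, [0.59, -1.38, -0.14], 0.098], [0, [0.45, -1.44, -0.14], 0.098], [0, [0.31, -1.47, -0.14], 0.098], [0, [0.16, -1.5, -0.14], 0.098], [0, [0.01, -1.51, -0.14], 0.098],
[0, [-0.13, -1.5, -0.14], 0.098], [0, [-0.28, -1.48, -0.14], 0.098], [0, [-0.42, -1.44, -0.14], 0.098], [0, [-0.56, -1.4, -0.14], 0.098], [0, [-0.7, -1.33, -0.14], 0.098],
[0, [-0.83, -1.26, -0.14], 0.098], [0, [-0.95, -1.17, -0.14], 0.098], [0, [-1.06, -1.07, -0.14], 0.098], [0, [-1.16, -0.96, -0.14], 0.098], [0, [-1.25, -0.85, -0.14], 0.098],
[0, [-1.32, -0.72, -0.14], 0.098], [0, [-1.39, -0.59, -0.14], 0.098], [0, [-1.44, -0.45, -0.14], 0.098],
```

Emit:
arm_command([
  [0,[0.6,-1.4,-0.6],0.1],
  [0,[0.4,-1.4,-0.6],0.1],
  [0,[0.3,-1.5,-0.6],0.1],
  [0,[0.2,-1.5,-0.6],0.1],
  [0,[0,-1.5,-0.6],0.1],
])

```text
clock: 4.83
eef_pos: [447.7, -74.9, 193.4]
eef_rot: [-3.142, -0.001, -0.362]
wrist_force: [0.2, 0.9, -1.6]
finger_gap: 27.6
```

Emit:
arm_command([
  [0,[-0.1,-1.5,0],0.1],
  [0,[-0.3,-1.5,0],0.1],
  [0,[-0.4,-1.4,0],0.1],
  [0,[-0.6,-1.4,0],0.1],
  [0,[-0.7,-1.3,0],0.1],
])

```text
clock: 5.25
eef_pos: [467.5, -2.7, 193.1]
eef_rot: [-3.141, -0.0, -0.862]
wrist_force: [0.5, -0.1, -1.9]
finger_gap: 27.6
```

```bash
python3 -c "
from h import *
s=manip.read_state();print(s['eef_pos'],s['eef_rot'],s['finger_gap'])
plan(499.8,112.8,195,-1.628,9,g=0)"
```

```text
[467.51685889  -2.6894672  193.05923867] [-3.14131647e+00 -2.80568712e-04 -8.61892026e-01] 27.64392381319046
[0, [-0.74, -1.11, -0.02], 0.085], [0, [-0.83, -1.04, -0.02], 0.085], [0, [-0.92, -0.97, -0.02], 0.085], [0, [-1.0, -0.88, -0.02], 0.085], [0, [-1.07, -0.8, -0.02], 0.085],
[0, [-1.13, -0.7, -0.02], 0.085], [0, [-1.19, -0.6, -0.02], 0.085], [0, [-1.23, -0.5, -0.02], 0.085], [0, [-1.27, -0.39, -0.02], 0.085],
```

Emit:
arm_command([
  [0,[-0.7,-1.1,0],0.085],
  [0,[-0.8,-1.0,0],0.085],
  [0,[-0.9,-1.0,0],0.085],
  [0,[-1.0,-0.9,0],0.085],
  [0,[-1.1,-0.8,0],0.085],
])

```text
clock: 5.67
eef_pos: [485.6, 61.0, 193.0]
eef_rot: [-3.141, -0.0, -1.286]
wrist_force: [-0.1, -1.1, -1.0]
finger_gap: 27.5
```

Emit:
arm_command([
  [0,[-1.1,-0.7,0],0.085],
  [0,[-1.2,-0.6,0],0.085],
  [0,[-1.2,-0.5,0],0.085],
  [0,[-1.3,-0.4,0],0.085],
  [0,[0,0,0],0],
])

```text
clock: 6.08
eef_pos: [499.9, 113.0, 192.9]
eef_rot: [-3.141, 0.0, -1.625]
wrist_force: [-0.6, -0.5, -1.7]
finger_gap: 27.4
```

```bash
python3 -c "
from h import *
s=manip.read_state();print(s['eef_pos'],s['eef_rot'],s['finger_gap'])
snap('wrist','w4')
im=cv2.imread('pics/w4.png')[:200,220:420];cv2.imwrite('pics/w4c.png',cv2.resize(im,None,fx=3,fy=3,interpolation=0))
"
```

```text
[499.87828798 113.00652357 192.90497377] [-3.14132332e+00  3.82646567e-04 -1.62496874e+00] 27.416419837353452
```

View pics/w4.png

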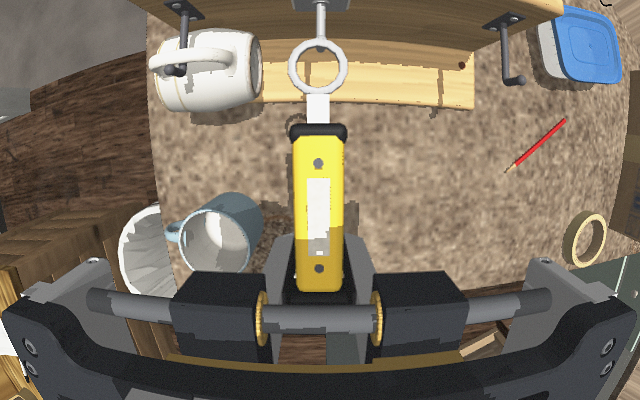

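View pics/w4c.png

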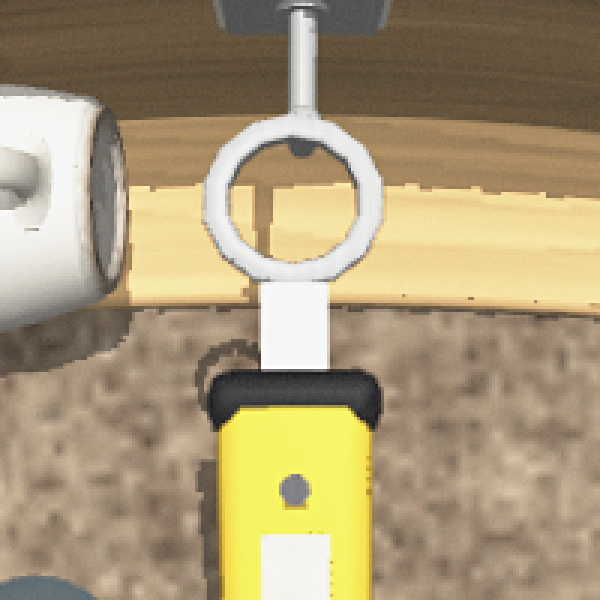

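```bash
python3 -c "
from h import *
s=manip.read_state();p=s['eef_pos'];f=lambda u,v,z:wray(u,v,z,p,s['eef_rot']).round(1)
print('eye',f(317.8,66.7,p[2]+5.6)); print('ball bottom edge',f(320.2,51.5,159)); print('arm',f(320.5,3,135),f(320.7,30,135))
print('exp ball px');
# plate edges
print(f(220+215/3,28/3,135),f(220+390/3,30/3,135))"
```

```text
eye [607.5 107.7 198.4]
ball bottom edge [626.2 105.3 159. ]
arm [673.6 102.5 135. ] [650.  103.6 135. ]
exp ball px
[669.5 125.1 135. ] [666.7  80.  135. ]
```

Emit:
arm_command([
  [0,[0.1,-1.2,0],0.003],
  [0,[0,-1.25,0],0],
  [0,[0,0,0.8],0],
  [0,[0,0,0.8],0],
  [0,[0,0,0],0],
])

```text
clock: 6.55
eef_pos: [522.8, 108.7, 174.3]
eef_rot: [3.138, -0.001, -1.624]
wrist_force: [-0.6, -0.6, -1.6]
finger_gap: 27.6
```

```bash
python3 -c "
from h import *
s=manip.read_state();print(s['eef_pos'],s['eef_rot'],s['finger_gap'])
snap('wrist','w5');snap('scene','s5')
a=cv2.imread('pics/w5.png')[:130,250:390];b=cv2.imread('pics/s5.png')[90:220,220:400]
a=cv2.resize(a,None,fx=4,fy=4,interpolation=0);cv2.imwrite('pics/w5c.png',a);cv2.imwrite('pics/s5c.png',cv2.resize(b,None,fx=4,fy=4,interpolation=0))
"
```

```text
[522.79009755 108.66823041 174.32136372] [ 3.13824370e+00 -6.57515550e-04 -1.62408295e+00] 27.619114568213075
```

View pics/w5c.png

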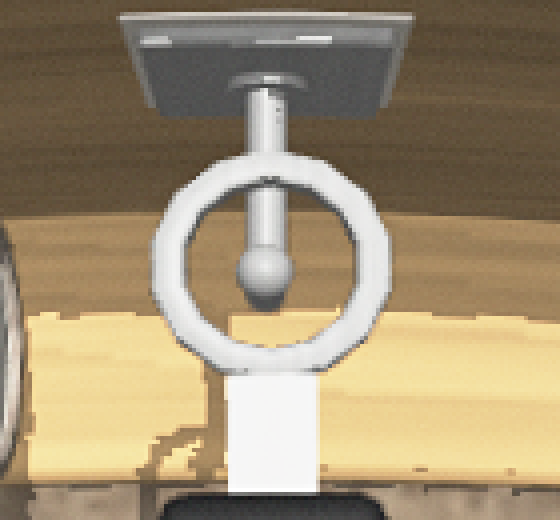

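View pics/s5c.png

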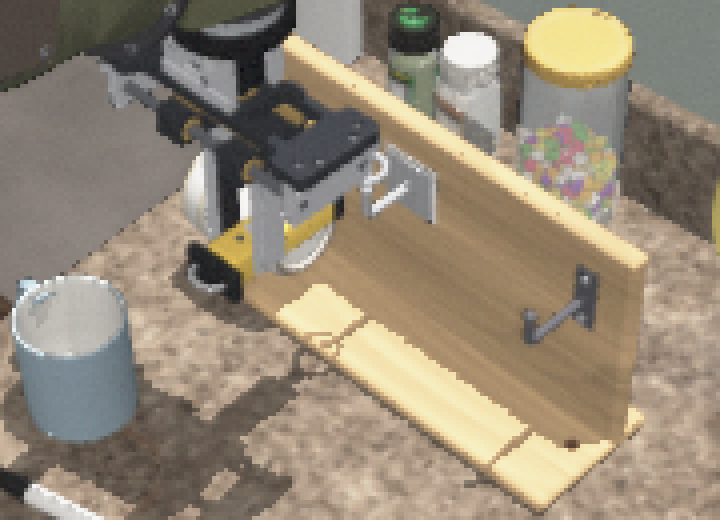

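```bash
python3 -c "
from h import *
s=manip.read_state();p=s['eef_pos'];f=lambda u,v,z:wray(u,v,z,p,[np.pi,0,-1.626]).round(1)
print(p,'eye',f(317.5,65.5,p[2]+5.6)); print('ball',f(316,67.3,159))
print('arm base',f(250+268/4,90/4,135), 'armfront', f(250+266/4,230/4,135))"
```

```text
[523.45983194 108.96496716 176.02389841] eye [632.  104.1 181.6]
ball [635.5 104.9 159. ]
arm base [674.4 102.2 135. ] armfront [647.4 104.1 135. ]
```

Emit:
arm_command([
  [0,[-0.05,-0.3,0.8],0],
  [0,[0,0,1.0],0],
  [0,[0,0,1.0],0],
  [0,[0,0,0.6],0],
  [0,[0,0,0],0],
])

```text
clock: 7.07
eef_pos: [526.4, 109.4, 140.5]
eef_rot: [3.139, -0.001, -1.625]
wrist_force: [0.1, -0.3, -1.4]
finger_gap: 27.6
```

```bash
python3 -c "
from h import *
s=manip.read_state();print(s['eef_pos'],s['eef_rot'],s['wrist_force'])
snap('wrist','w6');snap('scene','s6')
a=cv2.imread('pics/w6.png')[:130,250:390];b=cv2.imread('pics/s6.png')[100:180,260:360]
a=cv2.resize(a,None,fx=4,fy=4,interpolation=0);cv2.imwrite('pics/w6c.png',a);cv2.imwrite('pics/s6c.png',cv2.resize(b,None,fx=7,fy=7,interpolation=0))
"
```

```text
[526.39121327 109.441757   140.45277268] [ 3.13868467e+00 -5.87955387e-04 -1.62487303e+00] [ 0.10946153 -0.31961907 -1.38768096]
```

View pics/w6c.png

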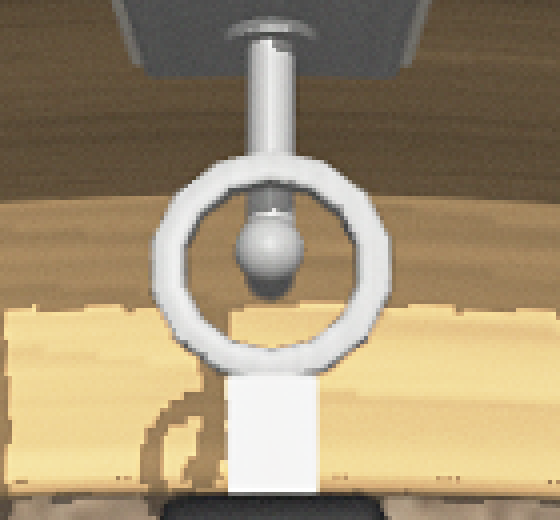

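View pics/s6c.png

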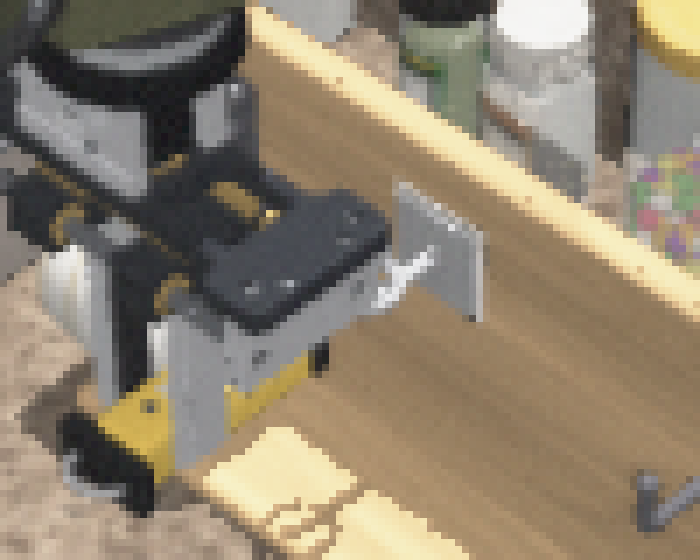

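Emit:
arm_command([
  [0,[0,0,0.25],0],
  [0,[0,0,0.15],0],
  [0,[0,0,0],0],
  [0,[0,0,0],0],
  [0,[0,0,0],0],
])

```text
clock: 7.58
eef_pos: [527.3, 109.5, 138.6]
eef_rot: [-3.141, 0.0, -1.625]
wrist_force: [0.2, -0.1, -1.7]
finger_gap: 27.7
```

```bash
python3 -c "
from h import *
s=manip.read_state();print(s['eef_pos'],s['eef_rot'],s['wrist_force'],s['moment'])
p=s['eef_pos']
print('eye',wray(317.5,65.5,p[2]+5.6,p,[np.pi,0,-1.626]))
"
```

```text
[527.29780792 109.53826033 138.58638362] [-3.14135506e+00  3.63110960e-05 -1.62500320e+00] [ 0.24280887 -0.13277119 -1.71011057] [0.0107922  0.19649503 0.01665235]
eye [635.84681614 104.63793758 144.18638362]
```

Emit:
arm_command([
  [0,[0,0,0.15],0],
  [0,[0,0,0.1],0],
  [0,[0,0,0],0],
  [0,[0,0,0],0],
  [0,[0,0,0],0],
])

```text
clock: 8.0
eef_pos: [527.2, 109.5, 136.0]
eef_rot: [-3.142, 0.0, -1.625]
wrist_force: [-0.4, -0.5, -1.8]
finger_gap: 27.8
```

```bash
python3 -c "
from h import *
s=manip.read_state();print(s['eef_pos'],s['eef_rot'],s['wrist_force'],s['moment'])
snap('wrist','w7');a=cv2.imread('pics/w7.png')[:130,250:390]
a=cv2.resize(a,None,fx=4,fy=4,interpolation=0);cv2.imwrite('pics/w7c.png',a)
"
```

```text
[527.24282872 109.54363449 135.95834479] [-3.14158173e+00  9.52871617e-07 -1.62498835e+00] [-0.41938083 -0.54190905 -1.84052581] [-0.03052434  0.20302756  0.0368169 ]
```

View pics/w7c.png

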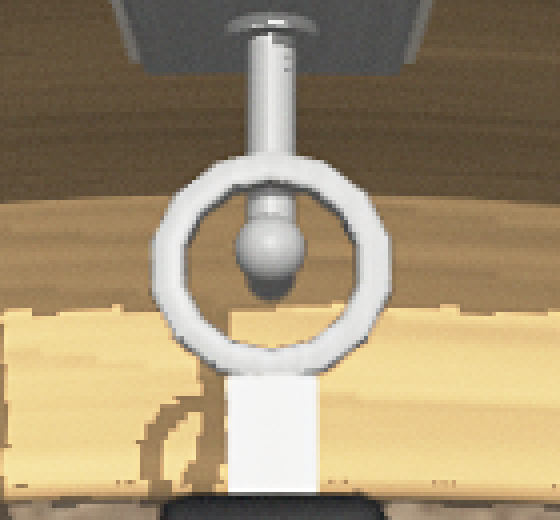

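```bash
python3 -c "
from h import *
s=manip.read_state();p=s['eef_pos'];f=lambda u,v,z:wray(u,v,z,p,s['eef_rot']).round(1)
print('eye',f(317.5,65.5,p[2]+5.6),'ball',f(317,61.7,158.5),'armbase',f(250+271/4,30/4,135))"
```

```text
eye [635.8 104.8 141.6] ball [634.4 105.  158.5] armbase [674.1 102.5 135. ]
```

Emit:
arm_command([
  [0,[0,0,0.1],0],
  [0,[0,0,0],0],
  [0,[0,0,0],0],
])

```text
clock: 8.3
eef_pos: [527.3, 109.6, 135.0]
eef_rot: [-3.141, 0.0, -1.625]
wrist_force: [0.6, 0.5, -0.5]
finger_gap: 27.8
```

```bash
python3 -c "
from h import *
s=manip.read_state();print(s['eef_pos'],s['wrist_force'],s['moment'])"
```

```text
[527.30757177 109.55257818 135.02892557] [ 0.59807217  0.53754876 -0.50697967] [-0.05833643  0.09067916  0.03642985]
```

Emit:
arm_command([
  [0,[0,0.5,0],0],
  [0,[0,0.5,0],0],
  [0,[0,0.5,0],0],
  [0,[0,0.5,0],0],
  [0,[0,0,0],0],
])

```text
clock: 8.72
eef_pos: [506.6, 110.7, 135.2]
eef_rot: [-3.141, 0.0, -1.625]
wrist_force: [2.1, -0.3, -0.7]
finger_gap: 27.6
```

Emit:
arm_command([
  [0,[0,0.4,0],0],
  [0,[0,0.4,0],0],
  [0,[0,0.4,0],0],
  [0,[0,0,0],0],
  [0,[0,0,0],0],
])

```text
clock: 9.13
eef_pos: [495.4, 111.3, 135.2]
eef_rot: [-3.141, 0.0, -1.625]
wrist_force: [6.4, -0.6, 0.0]
finger_gap: 27.4
```

```bash
python3 -c "
from h import *
s=manip.read_state();print(s['eef_pos'],s['eef_rot'],s['wrist_force'],s['moment'])
snap('wrist','w8');a=cv2.imread('pics/w8.png')[:200,240:400]
a=cv2.resize(a,None,fx=3,fy=3,interpolation=0);cv2.imwrite('pics/w8c.png',a)
"
```

```text
[495.42075299 111.27098923 135.17503032] [-3.14068039e+00  8.38000283e-05 -1.62498512e+00] [ 6.38535545 -0.61695749  0.02847946] [-0.19437276 -0.86867805 -0.02290704]
```

View pics/w8c.png

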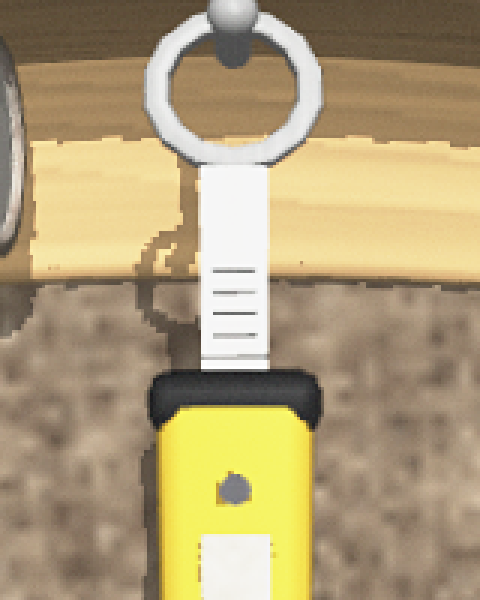

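Emit:
arm_command([
  [0,[0,0.4,0],0],
  [0,[0,0.4,0],0],
  [0,[0,0.4,0],0],
  [0,[0,0.4,0],0],
  [0,[0,0,0],0],
])

```text
clock: 9.6
eef_pos: [479.7, 112.1, 135.3]
eef_rot: [-3.139, 0.0, -1.625]
wrist_force: [9.0, -0.6, -1.6]
finger_gap: 27.9
```

```bash
python3 -c "
from h import *
s=manip.read_state();print(s['eef_pos'],s['eef_rot'],s['wrist_force'],s['moment'])
snap('wrist','w9');a=cv2.imread('pics/w9.png')[:200,240:400]
a=cv2.resize(a,None,fx=3,fy=3,interpolation=0);cv2.imwrite('pics/w9c.png',a)
"
```

```text
[479.68261805 112.14059646 135.30858462] [-3.13946292e+00  2.07235857e-04 -1.62499316e+00] [ 8.96433829 -0.63996377 -1.58345683] [-0.19682752 -1.49656932 -0.03983281]
```

View pics/w9c.png

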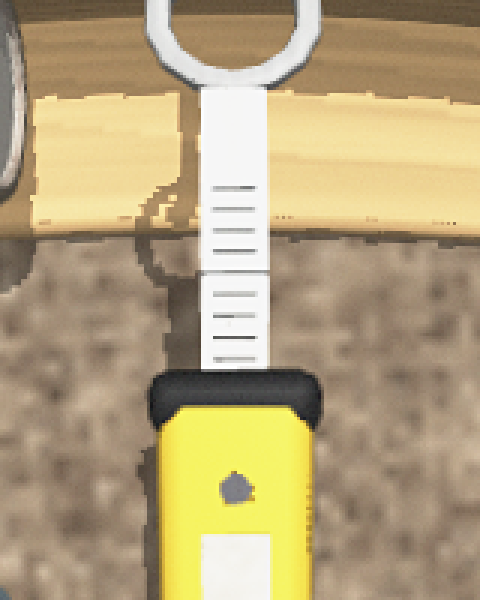

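Emit:
arm_command([
  [0,[0,0.1,0],0],
  [0,[0,0.08,0],0],
  [0,[0,0,0],0],
  [0,[0,0,0],0],
  [0,[0,0,0],0],
])

```text
clock: 10.07
eef_pos: [478.4, 112.2, 135.3]
eef_rot: [-3.139, 0.0, -1.625]
wrist_force: [9.2, -1.1, -1.8]
finger_gap: 27.5
```

```bash
python3 -c "
from h import *
s=manip.read_state();print(s['eef_pos'],s['eef_rot'],s['wrist_force'],s['moment'])
snap('wrist','w10');a=cv2.imread('pics/w10.png')[:200,240:400]
a=cv2.resize(a,None,fx=3,fy=3,interpolation=0);cv2.imwrite('pics/w10c.png',a)
"
```

```text
[478.38307511 112.17817783 135.305647  ] [-3.13923559e+00  2.30769372e-04 -1.62516905e+00] [ 9.17983634 -1.12337132 -1.75952517] [-0.14971011 -1.63606966 -0.04031252]
```

View pics/w10c.png

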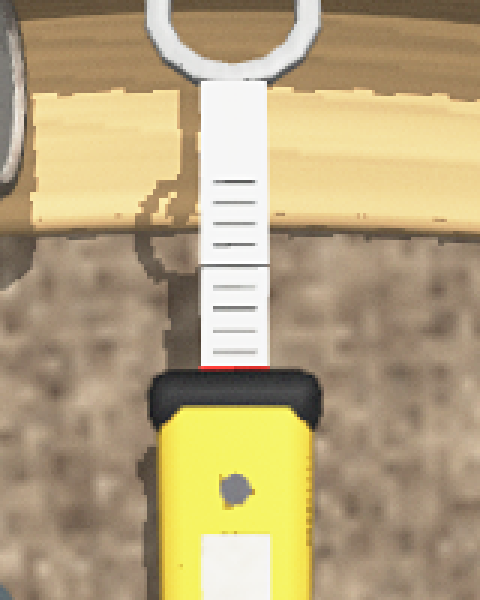

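Emit:
arm_command([
  [0,[0,0.05,0],0],
  [0,[0,0,0],0],
  [0,[0,0,0],0],
  [0,[0,0,0],0],
  [0,[0,0,0],0],
])

```text
clock: 10.53
eef_pos: [477.9, 112.2, 135.3]
eef_rot: [-3.139, 0.0, -1.625]
wrist_force: [10.6, -1.1, -2.5]
finger_gap: 27.6
```

Emit:
arm_command([
  [0,[0,0,0],0],
  [0,[0,0,0],0],
  [0,[0,0,0],0],
  [0,[0,0,0],0],
  [0,[0,0,0],0],
])

```text
clock: 10.95
eef_pos: [477.9, 112.2, 135.3]
eef_rot: [-3.139, 0.0, -1.625]
wrist_force: [10.1, -0.9, -1.6]
finger_gap: 28.1
```

Emit:
arm_command([
  [0,[0,0,0],0],
  [0,[0,0,0],0],
  [0,[0,0,0],0],
  [0,[0,0,0],0],
  [0,[0,0,0],0],
])

```text
clock: 11.37
eef_pos: [477.9, 112.2, 135.3]
eef_rot: [-3.139, 0.0, -1.625]
wrist_force: [10.1, -0.1, -2.0]
finger_gap: 27.5
```

```bash
python3 -c "
from h import *
s=manip.read_state();print(s['eef_pos'],s['eef_rot'],s['wrist_force'],s['moment'])
snap('wrist','w11');snap('scene','s11');a=cv2.imread('pics/w11.png')[:200,240:400]
b=cv2.imread('pics/s11.png')[100:240,210:390]
a=cv2.resize(a,None,fx=3,fy=3,interpolation=0);cv2.imwrite('pics/w11c.png',a);cv2.imwrite('pics/s11c.png',cv2.resize(b,None,fx=4,fy=4,interpolation=0))
"
```

```text
[477.9148521  112.20292438 135.30481962] [-3.13921320e+00  2.33128462e-04 -1.62518729e+00] [10.1459209  -0.05724576 -1.95006011] [-0.15713953 -1.62969001 -0.05448682]
```

View pics/w11c.png

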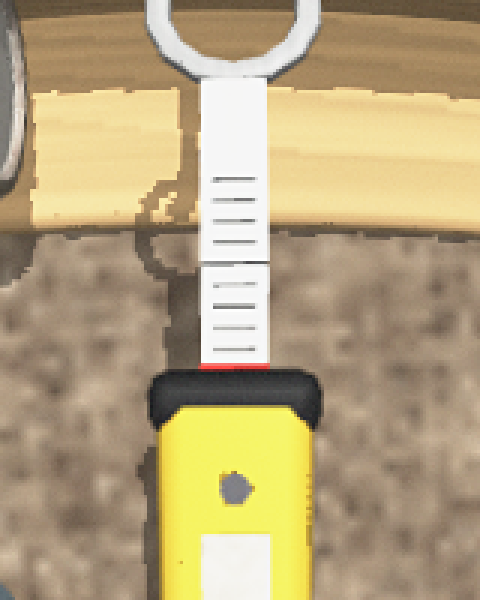

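View pics/s11c.png

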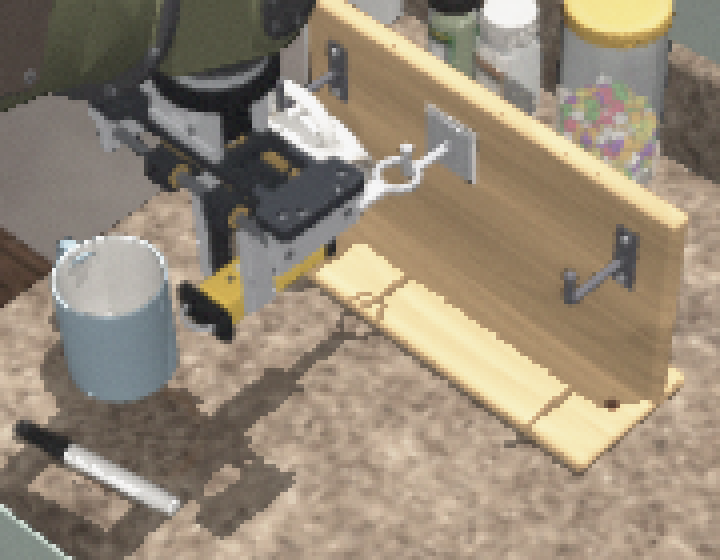

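The red line stands at the mouth (crop row 367). The eye sits over the post, the pull is steady at about 10 N, and the mug and marker look untouched. I'm handing in now.

```bash
python3 -c "
from h import *
print(manip.sign_off())"
```

```text
the job is handed in; nothing more can be done
None
```

I gripped the pull scale with 45 N and lowered its eye over the new hook's tip until a light contact showed it resting on the arm. Then I drew it level and straight out until the red 1 kg line stood at the mouth of the case, and signed off at about 11.5 s still holding the pull.

- **Pull:** the last checks showed nine black lines out with the red line just at the mouth, so the bar was drawn about 40 mm. I never pulled past that point. The wrist force held at about 10 N for over a second.
- **Pose:** the tool stood still, level to within about 0.003 rad and within about 0.2° of the board normal that I measured. The eye was seen over the post.
- **Loose things:** the mug and marker look untouched in the last picture. I did not check the tape after lifting the scale, but nothing went near it.
- **Disagreements:** the wrist and top cameras differed by up to about 4 mm on where the scale lay and about 3 mm on the post, well within what the grip and the fit allowed. Neither needed mending.

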